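# Feel out the dragging idler roller and seat it for greasing

## Task

Three belt idler rollers stand in the holding bar for checking. Turn their tyres with your fingers, about a quarter turn each, until you have felt the one whose bearing drags; then pull that roller straight up out of the bar and seat it fully home and upright in the square socket of the greasing post, easing it in without forcing it. Leave the free-running rollers seated where they are and do not push the things on the table about.

Things in the scene. Friction and masses are not known exactly. Their poses are not given: they have to be found in the camera images.
- holding_bar: metal bar, 56 x 250 x 30 mm, on a dark foot plate 86 x 290 x 6 mm; fixed; top face 36 mm above the table; origin at table height under its middle, y along the row. An idler roller stands centred and square in each of its three sockets, 85 mm apart. The rollers look alike, stand in no fixed order and have no entry of their own: where they are is known by the sockets
- socket_1 (a point): centre of the mouth, on the bar's top face, of the first (+y) square socket of the holding bar, with a roller in it; z up, x and y along the sides of the square. A roller is a black rubber-tyred wheel, diameter 44 mm, 28 mm tall, from 7.5 to 35.5 mm above the mouth, that turns without end about a vertical stud; a shoulder under it, 7 mm tall, rests on the mouth. It is gripped by the tyre; 0.26 kg
- socket_2 (a point): centre of the mouth, on the bar's top face, of the middle square socket of the holding bar, with a roller in it; z up, x and y along the sides of the square. Under its shoulder a roller has a square neck of 16 mm, 24 mm long, the last 5 mm reduced to 12.5 mm square as a lead-in. The sockets are 17.2 mm wide: the stud cannot turn in them, but lifts straight out (play in turning 0.078 rad either way)
- socket_3 (a point): centre of the mouth, on the bar's top face, of the last (-y) square socket of the holding bar, with a roller in it; z up, x and y along the sides of the square. Two wheels spin almost freely; one bearing drags with 0.25 N m: while turned its tyre winds up on the hub (2.5 N m/rad), the moment stays while it is held, and it springs back when let go. A grip of 25 N turns it
- greasing_post: dark steel block, 62 x 62 mm, top face 36 mm above the table, in a low steel drip tray 130 x 112 mm with a rim 13 mm high; fixed; origin at table height under its middle
- grease_socket (a point): centre of the mouth of the one square socket of the greasing post, on its top face, 36 mm above the table; 17.2 mm wide, 33 mm deep, empty; z up, x and y along the sides of the square (any of the four quarter turns fits). A roller is home when its shoulder rests on the mouth
- grease_tin: flat white tin, diameter 67 mm, 36 mm tall, loose, to be left alone; origin under its middle
- hex_key: L-shaped hex key, 33 x 93 x 6 mm, loose on the table, to be left alone; origin under its middle
- bottle_nozzle: brown bottle with a nozzle, diameter 49 mm, 168 mm tall, loose, to be left alone; origin under its middle

How it is judged:
By the outcome, as a careful person would: the job done as asked, in the order asked, and still so for the second after the job is handed in, with the robot touching nothing.
It also fails if it takes over 64 s, if anything falls off the work surface, if the arm or the gripper's body presses on something with over 40 N, if the wrist force passes 120 N, or if a joint passes its speed limit or range.

## Robot

A 6-joint arm with a two-finger parallel gripper is mounted at the origin on a cart in front of the work surface, level with it; the furniture and walls round the work are solid. World frame = base frame: x ahead of the robot, y to its left, z up, the work surface at z = 0. Lengths are in m, angles in degrees, forces in N, time in s.
With the tool pointing down it reaches from about 0.4 to 0.825 m from the base axis. Payload 7 kg.
Tool frame: the origin (TCP) lies on the front face of the gripper's body, between the roots of the fingers; the fingertips stand 66 mm ahead of it and the grasp point (between the pads) lies 47 mm ahead of it (nose_length is the distance from the TCP to the fingertips, in m); y points along the fingers, z is the direction in which the jaws open and shut, and the axes are right-handed (so a half turn about y gives the same grasp; the last joint's range is limited). The gripper opens to 88 mm and grips with 3 to 60 N. Pads are 19 mm wide; open, the fingers measure 130 mm over their backs; the gripper's body (78 mm by 193 mm) begins 47 mm behind the grasp point.
Start: joints at [87.038, 20.546, 0.682, 0, -70.136, -16.507], TCP at [0.225, 0.636, 0.292] pointing down, gripper open.
Joint ranges: [-176.03, 176.03], [-82.01, 121.73], [-58.28, 71.71], [-173.87, 95.51], [-174.79, -0.11], [-173.66, 173.66]. Speed limits (degrees/s): [136.94, 136.94, 172.46, 180, 180, 180].

## Interface

Orientations are given as [roll, pitch, yaw] about the fixed x, y, z axes, in that order (R = Rz(yaw) Ry(pitch) Rx(roll)).
In Python, from plant import get_state, capture, close_job, nose_length gives the robot as it stands.
- The arm moves only by the tool apply_moves, never from a script. Its argument "rows" is a list of rows, each a list of 2 entries, a list of its own where there are three numbers: the shift along the tool's x, y, z in m, then the turn about the tool's y in degrees. In form: [[[tx, ty, tz], yaw], ...]. A call has 1 to 20 rows; each row is the pose to reach, as a shift and turn from the pose commanded when the call began, along the tool's axes at that moment; what a row does not reach only later rows make up. A row lasts 1/8 s, in which the tool goes at most 62.5 mm and 10.7 degrees, less where a joint would pass 70% of its speed; a pose out of reach is approached as far as the arm can. A call with a gripper value outside its range is refused whole. "gripper" is the opening, from 0 (shut) to 1 (fully open), set as the call begins (left out, the last holds). The fingers move at their own pace and stop on an object; "grip_force" is the grip in N (left out, the last holds). Time passes only in rows, so rows that repeat a pose let the fingers close. It gives the time, the measured TCP pose, the force and the opening at its end, in the units of the state.
- get_state(): the state, without advancing time (a new reading comes with each control period).
- capture(name): name is "scene" or "side" or "wrist"; returns a dict with "pixels" (384x512x3 uint8, blue, green, red), "z_map" (384x512 float32, m along the optical axis (not along the pixel's ray), 0 where there is no reading), "intrinsics" (3x3 intrinsics, pixels), "rvec" (rotation vector, rad) and "tvec" (3), from world to camera coordinates, as OpenCV has them; the wrist camera has in their place "mount" (4x4, takes a point from camera to tool coordinates, whose origin is the TCP and whose axes are the tool frame's). Camera axes: x right, y down, z forward; pixel columns grow to the right and rows downward; lengths in m; the calibration is good to about 2 mm. A picture is of the moment at which its call begins: read the wrist's pose just before it.
- close_job(): hands the job in, once; it reports no verdict.
The state is a dict: "time_s": time; "joints": joint angles; "qd": joint speeds; "joint_torque": joint torques, N m; "tcp_pos": TCP position; "eef_rot": TCP orientation; "contact_force": force on the tool from outside, world axes, zero at the start; "moment": the same for the moment, N m; "gripper_width": finger opening in m.
Only numpy, scipy, OpenCV 4.12 (cv2) and the standard library are available. Lean on these libraries where they do the work, as an engineer would, in place of code of your own. Each camera call takes 0.05 s, during which the arm holds its last target.

## Working session

There is one attempt and no reset: what is moved stays moved. The work goes in short steps, Python scripts to look and compute and a tool call to move; the robot and the scene stay as the last step left them, time stands still between calls to the robot, and variables do not carry over. Pictures are saved under pics/ and viewed, and the job is handed in when it is done.

Besides the shell and the picture viewer there is one more tool, called after "Emit:" as name(argument=value, ...), one argument or row to a line, values as JSON. apply_moves: Moves the arm, as the interface text tells. Its arguments: {"type":"object","properties":{"rows":{"type":"array"},"gripper":{"type":"number"},"grip_force":{"type":"number"}},"required":["rows"]}

```bash
ls; mkdir -p pics
python3 - <<'E'
from plant import *
import cv2,numpy as np,pickle
s=get_state();print(s, nose_length if not callable(nose_length) else nose_length())
for n in ["scene","side","wrist"]:
    c=capture(n);pickle.dump(c,open(f"{n}0.pkl","wb"));cv2.imwrite(f"pics/{n}0.png",c["pixels"])
    print(n,{k:np.round(v,4).tolist() for k,v in c.items() if k not in("pixels","z_map")})
E
```

```text
pics
{'time_s': 0.0, 'joints': array([ 8.70377123e+01,  2.05918269e+01,  6.34843610e-01, -2.07030608e-02,
       -7.01356788e+01, -1.65077864e+01]), 'qd': array([-0.04041568, -0.09789489, -0.04534208,  0.00493103, -0.01059263,
        0.07529708]), 'joint_torque': array([ 7.02877533e-04, -5.82715344e+01,  2.93062645e+01,  6.99704692e+00,
        6.97860582e-03, -1.33429407e-04]), 'tcp_pos': array([0.22486439, 0.6360483 , 0.29122447]), 'eef_rot': array([-8.99056268e+01,  7.67214497e-03,  1.60522882e+02]), 'contact_force': array([ 0.47263569,  0.06968959, -0.24647807]), 'moment': array([0.01811267, 0.02134066, 0.05359337]), 'gripper_width': 0.08747672070629393} 0.0656
scene {'intrinsics': [[350.2267, 0.0, 254.1552], [0.0, 350.2267, 188.0568], [0.0, 0.0, 1.0]], 'rvec': [0.8284, -2.4081, 1.2146], 'tvec': [0.4827, 0.2567, 0.5885]}
side {'intrinsics': [[369.3788, 0.0, 256.3109], [0.0, 369.3788, 190.904], [0.0, 0.0, 1.0]], 'rvec': [2.1085, -0.1464, 0.1079], 'tvec': [-0.5987, 0.0989, 0.9718]}
wrist {'intrinsics': [[317.8464, 0.0, 261.2726], [0.0, 317.8464, 190.1385], [0.0, 0.0, 1.0]], 'mount': [[-0.0006, 0.9635, 0.2676, -0.0718], [0.0004, -0.2676, 0.9635, -0.094], [1.0, 0.0007, -0.0003, 0.0001], [0.0, 0.0, 0.0, 1.0]]}
```

View pics/scene0.png

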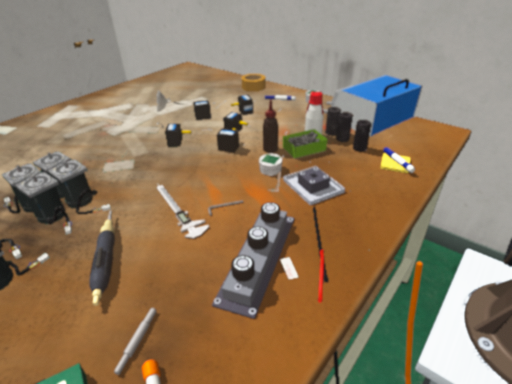

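View pics/side0.png

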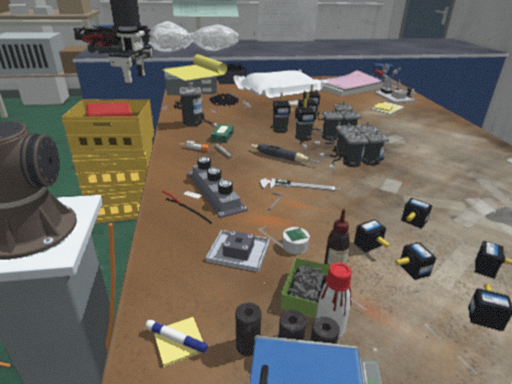

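View pics/wrist0.png

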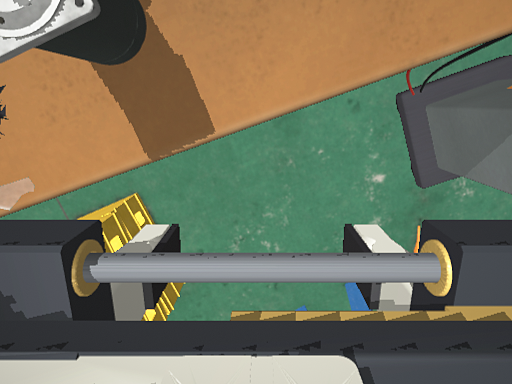

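The scene view shows the bar with rollers at about (270,212), (258,236) and (243,268), and the post at (315,182). In the side view the rollers are at about (204,163), (212,173) and (225,187), and the post is at (237,244).

```bash
cat > h.py <<'E'
import cv2,numpy as np,pickle
from scipy.spatial.transform import Rotation as R
def load(n): return pickle.load(open(f"{n}.pkl","rb"))
def ext(c,s=None):
    """camera->world R, origin"""
    if "rvec" in c:
        Rm=cv2.Rodrigues(np.array(c["rvec"],float))[0]; return Rm.T, -Rm.T@np.array(c["tvec"],float).ravel()
    T=np.array(c["mount"]); Rt=R.from_euler('xyz',s["eef_rot"],degrees=True).as_matrix()
    return Rt@T[:3,:3], Rt@T[:3,3]+s["tcp_pos"]
def plane(c,uv,z,s=None):
    Rc,o=ext(c,s);K=np.array(c["intrinsics"]);uv=np.atleast_2d(uv).astype(float)
    d=(Rc@np.linalg.inv(K)@np.c_[uv,np.ones(len(uv))].T).T
    return o+d*((z-o[2])/d[:,2])[:,None]
def cloud(c,s=None):
    Rc,o=ext(c,s);K=np.array(c["intrinsics"]);z=c["z_map"];v,u=np.indices(z.shape)
    p=np.stack([(u-K[0,2])/K[0,0]*z,(v-K[1,2])/K[1,1]*z,z],-1)@Rc.T+o
    p[z==0]=np.nan; return p
E
python3 - <<'E'
from h import *
c=load("scene0");s=load("side0")
np.set_printoptions(precision=4,suppress=True)
print(plane(c,[(270,208),(258,232),(243,263)],.0715)); print(plane(c,[(315,178)],.036))
print(plane(s,[(204,160),(212,170),(225,184)],.0715)); print(plane(s,[(237,240)],.036))
P=cloud(c);Q=cloud(s)
for uv in [(270,208),(258,232),(243,263),(315,178),(270,165),(228,207),(270,130)]: print(uv,P[uv[1],uv[0]])
for nm,im,x0,x1,y0,y1 in (("a",c,200,370,80,330),("b",s,150,370,130,330)):
    cv2.imwrite(f"pics/crop{nm}.png",cv2.resize(im["pixels"][y0:y1,x0:x1],None,fx=2.4,fy=2.4,interpolation=cv2.INTER_CUBIC))
E
```

```text
[[0.5212 0.0623 0.0715]
 [0.4948 0.139  0.0715]
 [0.4656 0.2213 0.0715]]
[[ 0.5264 -0.1454  0.036 ]]
[[0.4672 0.2101 0.0715]
 [0.4893 0.1388 0.0715]
 [0.5218 0.0494 0.0715]]
[[ 0.5336 -0.1618  0.036 ]]
(270, 208) [0.5213 0.0621 0.0714]
(258, 232) [0.4947 0.1392 0.0717]
(243, 263) [0.4661 0.2208 0.0707]
(315, 178) [ 0.5271 -0.1467  0.035 ]
(270, 165) [ 0.6608 -0.1264  0.0357]
(228, 207) [ 0.6618  0.0525 -0.0009]
(270, 130) [ 0.7355 -0.227   0.0817]
```

View pics/cropa.png

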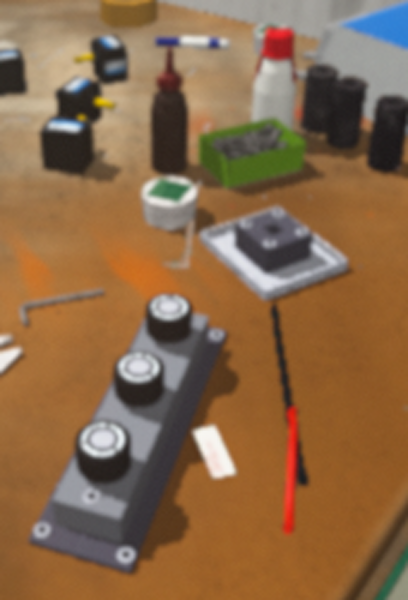

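The scene image and its depth give rollers at about (.466,.221), (.495,.139) and (.521,.062), a bar yaw of about 19°, and the post at about (.53,-.15). Next I'll move the wrist camera over the bar.

Emit:
apply_moves(
  rows=[
    [[-0.015,-0.001,0.013],2],
    [[-0.045,-0.003,0.04],6],
    [[-0.08,-0.004,0.07],11],
    [[-0.12,-0.005,0.104],16],
    [[-0.16,-0.006,0.139],21],
    [[-0.2,-0.007,0.174],27],
    [[-0.24,-0.008,0.209],32],
    [[-0.28,-0.009,0.244],37],
    [[-0.32,-0.01,0.279],43],
    [[-0.355,-0.01,0.309],47],
    [[-0.375,-0.01,0.327],50],
    [[-0.386,-0.01,0.336],51.5],
    [[-0.386,-0.01,0.336],51.5],
    [[-0.386,-0.01,0.336],51.5],
  ],
  gripper=1,
)

```text
time_s: 1.9
tcp_pos: [0.4767, 0.1913, 0.3021]
eef_rot: [-90.0, -0.0, 109.1]
contact_force: [-0.5, -0.0, -0.6]
gripper_width: 0.0878
```

```bash
cat > snap.py <<'E'
import sys,pickle,cv2
from plant import *
n=sys.argv[1];cam=sys.argv[2]
s=get_state();c=capture(cam);c["state"]=s
pickle.dump(c,open(f"{n}.pkl","wb"));cv2.imwrite(f"pics/{n}.png",c["pixels"])
print(s["time_s"],s["tcp_pos"],s["eef_rot"],s["joints"],s["contact_force"],s["moment"],s["gripper_width"])
E
python3 snap.py w1 wrist
```

```text
1.9 [0.47666722 0.19132197 0.3021346 ] [-9.00012967e+01 -8.02026022e-03  1.09071013e+02] [ 4.37915648e+01  4.84419592e+00 -1.84932219e+01 -7.34405334e-03
 -6.66580504e+01 -2.47176424e+01] [-0.45307604 -0.02472749 -0.58090353] [0.05714112 0.00186433 0.0125324 ] 0.08776408373828087
```

View pics/w1.png

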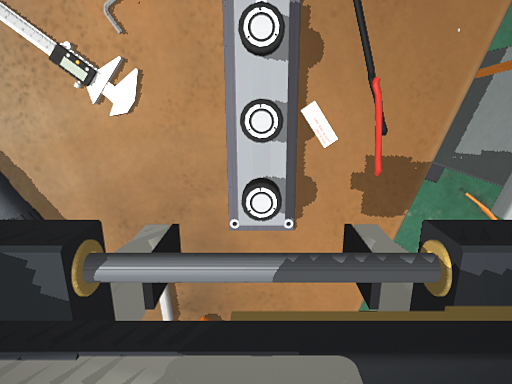

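The wrist picture shows the bar, with rollers at (261,28), (261,120) and (261,201).

```bash
cat > rol.py <<'E'
import sys
from h import *
np.set_printoptions(precision=4,suppress=True)
def rollers(n,zt=.0715,vmax=222):
    c=load(n);s=c["state"];P=cloud(c,s)
    m=((P[...,2]>.060)&(P[...,2]<.085)).astype(np.uint8)*255; m[vmax:]=0
    out=[]
    cs,_=cv2.findContours(m,cv2.RETR_EXTERNAL,cv2.CHAIN_APPROX_NONE)
    for k in cs:
        if cv2.contourArea(k)<300: continue
        (u,v),r=cv2.minEnclosingCircle(k)
        mm=np.zeros_like(m);cv2.drawContours(mm,[k],-1,255,-1)
        pts=P[(mm>0)&(P[...,2]>.0695)]
        xy=cv2.minEnclosingCircle(pts[:,:2].astype(np.float32))
        out.append((np.round((u,v,r),1),np.round(xy[0],4),round(xy[1],4),np.round(np.percentile(pts[:,2],[10,50,90,99]),4)))
    return out
if __name__=="__main__":
    for o in rollers(sys.argv[1]): print(o)
E
python3 rol.py w1
python3 - <<'E'
from h import *
np.set_printoptions(precision=4,suppress=True)
c=load("w1");s=c["state"]
g=cv2.cvtColor(c["pixels"],cv2.COLOR_BGR2GRAY)
for (u,v) in [(261,28),(261,120),(261,201)]:
    r=24;y0=max(v-r,0);sub=g[y0:v+r,u-r:u+r]
    # white ring
    m=(sub>170).astype(np.uint8)*255; cs,_=cv2.findContours(m,cv2.RETR_EXTERNAL,cv2.CHAIN_APPROX_NONE)
    best=[k for k in cs if len(k)>15 and np.hypot(*(np.array(cv2.minEnclosingCircle(k)[0])-[r,v-y0]))<10]
    for k in best:
        e=cv2.fitEllipse(k); p=np.array(e[0])+[u-r,y0]; print(p,e[1],plane(c,p,.0715,s))
# bar sides: bright-ish top face edges
P=cloud(c,s); m=(P[...,2]>.031)&(P[...,2]<.040); m[222:]=False
pts=P[m][:,:2].astype(np.float32); print(len(pts),cv2.minAreaRect(pts))
E
```

```text
(array([261.4, 200.4,  20.7]), array([0.4659, 0.2211]), 0.022, array([0.072 , 0.0735, 0.0747, 0.0755]))
(array([261.1, 120.7,  22.2]), array([0.4939, 0.141 ]), 0.022, array([0.0719, 0.0734, 0.0745, 0.0754]))
(array([261.5,  28. ,  26.2]), array([0.5217, 0.0605]), 0.0221, array([0.0718, 0.0733, 0.0744, 0.0754]))
[260.8403  26.4781] (34.66196823120117, 38.10653305053711) [[0.5224 0.0599 0.0715]]
[260.8312 120.5724] (32.2044792175293, 33.04423904418945) [[0.4944 0.1406 0.0715]]
[263.6322 119.8635] (50.629905700683594, 61.34422302246094) [[0.492  0.139  0.0715]]
[260.9995 202.1706] (28.459692001342773, 30.0957088470459) [[0.4663 0.2213 0.0715]]
[262.5646 199.6285] (52.72611618041992, 55.626773834228516) [[0.4657 0.2181 0.0715]]
6825 ((0.6276696920394897, 0.18842963874340057), (0.3404844403266907, 0.23773503303527832), 19.060928344726562)
```

Rollers: s1 (.4659,.2211), s2 (.4939,.1410), s3 (.5217,.0605). The spacing checks out at 85 mm, and the bar yaw is 19.1°. I'll go to s1 with the jaws pre-turned 45°.

Emit:
apply_moves(
  rows=[
    [[0.006,0.01,0],6],
    [[0.016,0.04,0],14],
    [[0.026,0.075,0],22],
    [[0.0317,0.11,0.0005],30],
    [[0.0317,0.14,0.0005],38],
    [[0.0317,0.165,0.0005],45],
    [[0.0317,0.18,0.0005],45],
    [[0.0317,0.19,0.0005],45],
    [[0.0317,0.195,0.0005],45],
    [[0.0317,0.195,0.0005],45],
    [[0.0317,0.195,0.0005],45],
  ],
  gripper=1,
)

```text
time_s: 3.32
tcp_pos: [0.4664, 0.221, 0.1078]
eef_rot: [-90.0, -0.1, 64.1]
contact_force: [-0.2, -0.0, -0.1]
gripper_width: 0.0876
```

```bash
python3 snap.py w2 wrist
```

```text
3.325 [0.46643171 0.22095136 0.10780275] [-9.00242720e+01 -6.14716003e-02  6.40515003e+01] [ 4.71662612e+01  1.72480417e+01 -3.23655742e+01  8.30024775e-03
 -4.03205130e+01 -7.31210992e+01] [-0.174687   -0.03884345 -0.12546211] [ 0.1063642  -0.0697046  -0.01969308] 0.08760211299915473
```

View pics/w2.png

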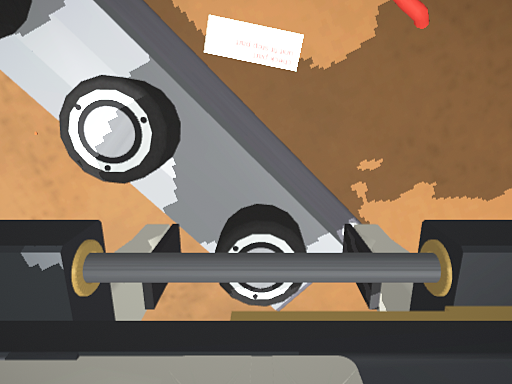

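The roller at (261,262) sits midway between the fingers, whose inner faces are at about 180 and 345. Closing at 25 N.

Emit:
apply_moves(
  rows=[
    [[0,0,0],0],
    [[0,0,0],0],
    [[0,0,0],0],
    [[0,0,0],0],
    [[0,0,0],0],
    [[0,0,0],0],
    [[0,0,0],0],
  ],
  gripper=0,
  grip_force=25,
)

```text
time_s: 4.25
tcp_pos: [0.4663, 0.2207, 0.1072]
eef_rot: [-90.0, -0.0, 64.0]
contact_force: [1.9, -2.1, 1.3]
gripper_width: 0.0433
```

```bash
cat > st.py <<'E'
from plant import *
import numpy as np
np.set_printoptions(precision=4,suppress=True)
s=get_state();print(s["time_s"],s["tcp_pos"],s["eef_rot"],"F",s["contact_force"],"M",s["moment"],s["gripper_width"],s["joints"][5])
E
python3 st.py
```

```text
4.25 [0.4663 0.2207 0.1072] [-90.015   -0.0035  64.033 ] F [ 1.9123 -2.0673  1.3272] M [-0.5474 -0.9364 -0.0235] 0.04328716098762979 -73.14221347388234
```

Emit:
apply_moves(
  rows=[
    [[0,0,0],-5],
    [[0,0,0],-14],
    [[0,0,0],-23],
    [[0,0,0],-32],
    [[0,0,0],-41],
    [[0,0,0],-50],
  ],
)

```text
time_s: 5.0
tcp_pos: [0.4665, 0.2207, 0.1073]
eef_rot: [-90.0, 0.0, 114.3]
contact_force: [3.8, -2.4, 0.7]
gripper_width: 0.0437
```

```bash
python3 st.py
```

```text
5.0 [0.4665 0.2207 0.1073] [-90.0264   0.0143 114.3381] F [ 3.7848 -2.3674  0.7011] M [-0.8699 -1.2571  0.0248] 0.04368155480883645 -22.84373759453682
```

Emit:
apply_moves(
  rows=[
    [[0,0,0],-9],
    [[0,0,0],-18],
    [[0,0,0],-27],
    [[0,0,0],-36],
    [[0,0,0],-40],
    [[0,0,0],-40],
    [[0,0,0],-40],
  ],
)

```text
time_s: 5.88
tcp_pos: [0.4665, 0.2208, 0.1073]
eef_rot: [-90.0, 0.0, 153.9]
contact_force: [4.6, -3.3, -0.0]
gripper_width: 0.0435
```

```bash
python3 st.py; sleep 0; python3 st.py
```

```text
5.875 [0.4665 0.2208 0.1073] [-90.0213   0.0268 153.9445] F [ 4.6177 -3.3306 -0.0088] M [-1.1124 -1.6812 -0.0106] 0.043480377329947056 16.762760488739264
5.875 [0.4665 0.2208 0.1073] [-90.0213   0.0268 153.9445] F [ 4.6177 -3.3306 -0.0088] M [-1.1124 -1.6812 -0.0106] 0.043480377329947056 16.762760488739264
```

s1 shows no moment (|Mz| < 0.03 N m), so it runs free. I'll release it and go to s2.

Emit:
apply_moves(
  rows=[
    [[0,0,0],0],
    [[0,0,0],0],
    [[0,0,0],0],
    [[0,0,0],0],
    [[0,-0.01,0],0],
    [[0,-0.035,0],0],
    [[0,-0.06,0],0],
    [[-0.015,-0.063,0.015],0],
    [[-0.04,-0.063,0.04],0],
    [[-0.055,-0.06,0.055],0],
    [[-0.06,-0.05,0.06],0],
    [[-0.06,-0.025,0.06],0],
    [[-0.06,-0.008,0.06],0],
    [[-0.06,0,0.06],0],
    [[-0.06,0,0.06],0],
  ],
  gripper=1,
)

```text
time_s: 7.75
tcp_pos: [0.4936, 0.1407, 0.1068]
eef_rot: [-89.9, -0.0, 154.1]
contact_force: [-0.1, -0.3, 0.5]
gripper_width: 0.0875
```

```bash
python3 snap.py w3 wrist
```

```text
7.75 [0.49362582 0.14067306 0.10684918] [-8.99464619e+01 -2.19077568e-02  1.54053331e+02] [ 3.78515584e+01  1.71562446e+01 -3.26932981e+01  6.16860129e-03
 -4.02081672e+01  2.61970702e+01] [-0.11670975 -0.26505625  0.50849377] [ 0.01256421 -0.02027356  0.03239888] 0.08749315742359855
```

View pics/w3.png

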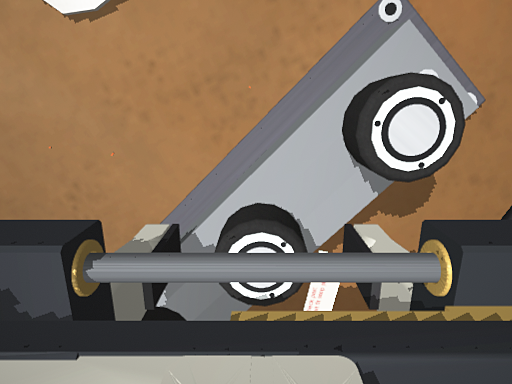

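Roller 2 is centred between the fingers at (261,262). I'll close and turn it.

Emit:
apply_moves(
  rows=[
    [[0,0,0],0],
    [[0,0,0],0],
    [[0,0,0],0],
    [[0,0,0],0],
    [[0,0,0],0],
    [[0,0,0],0],
    [[0,0,0],5],
    [[0,0,0],14],
    [[0,0,0],23],
    [[0,0,0],32],
    [[0,0,0],41],
    [[0,0,0],50],
    [[0,0,0],50],
  ],
  gripper=0,
  grip_force=25,
)

```text
time_s: 9.43
tcp_pos: [0.4942, 0.1409, 0.1073]
eef_rot: [-90.1, -0.0, 104.1]
contact_force: [2.4, 1.5, -0.3]
gripper_width: 0.0435
```

```bash
python3 st.py
```

```text
9.425 [0.4942 0.1409 0.1073] [-90.0585  -0.0185 104.1212] F [ 2.3651  1.4921 -0.2791] M [ 0.6711 -0.5756  0.1763] 0.043524553459776974 -23.721384659544217
```

Emit:
apply_moves(
  rows=[
    [[0,0,0],9],
    [[0,0,0],18],
    [[0,0,0],27],
    [[0,0,0],36],
    [[0,0,0],40],
    [[0,0,0],40],
    [[0,0,0],40],
  ],
)

```text
time_s: 10.3
tcp_pos: [0.4945, 0.1409, 0.1074]
eef_rot: [-90.1, -0.1, 64.3]
contact_force: [5.0, 0.8, -3.9]
gripper_width: 0.0438
```

```bash
python3 st.py
```

```text
10.3 [0.4945 0.1409 0.1074] [-90.0572  -0.0707  64.2542] F [ 5.044   0.8125 -3.8503] M [ 0.3516 -2.0413  0.2301] 0.043778832153470955 -63.587021469267185
```

With roller 2 held, Mz stays at 0.23 N m, so this is the dragging one. I'll unwind about 10° to relieve the spring and centre the stud in its play, then relieve the side force.

Emit:
apply_moves(
  rows=[
    [[0.0001,0,-0.0002],-3],
    [[0.0002,0,-0.0004],-6],
    [[0.0003,0,-0.0006],-6],
    [[0.0003,0,-0.0007],-6],
  ],
  grip_force=28,
)

```text
time_s: 10.8
tcp_pos: [0.4946, 0.1408, 0.1073]
eef_rot: [-90.0, -0.0, 70.0]
contact_force: [0.5, 3.7, 0.8]
gripper_width: 0.0433
```

```bash
python3 st.py
```

```text
10.8 [0.4946 0.1408 0.1073] [-90.0044  -0.0357  70.0328] F [0.4746 3.6929 0.7722] M [ 1.5036 -0.4295 -0.001 ] 0.04333649649879202 -57.728405967624134
```

Emit:
apply_moves(
  rows=[
    [[0,0,0],-2],
    [[0,0,0],-4],
    [[0,0,0],-4],
    [[0,0,0],-4],
  ],
)

```text
time_s: 11.3
tcp_pos: [0.4945, 0.1405, 0.1072]
eef_rot: [-90.0, 0.0, 74.0]
contact_force: [-0.1, 2.9, 2.1]
gripper_width: 0.0436
```

```bash
python3 st.py
```

```text
11.3 [0.4945 0.1405 0.1072] [-89.9937   0.0051  74.0176] F [-0.129   2.9222  2.1236] M [ 1.3033 -0.0272 -0.0144] 0.04355778180164448 -53.745683812719854
```

Mz is back to about 0. Now lifting straight up.

Emit:
apply_moves(
  rows=[
    [[0,-0.001,0],0],
    [[0,-0.003,0],0],
    [[0,-0.006,0],0],
    [[0,-0.01,0],0],
    [[0,-0.015,0],0],
    [[0,-0.02,0],0],
    [[0,-0.025,0],0],
    [[0,-0.031,0],0],
    [[0,-0.04,0],0],
    [[0,-0.05,0],0],
    [[0,-0.05,0],0],
  ],
)

```text
time_s: 12.68
tcp_pos: [0.495, 0.1408, 0.1583]
eef_rot: [-90.1, -0.1, 74.0]
contact_force: [0.2, -0.4, -2.9]
gripper_width: 0.0433
```

```bash
python3 st.py; python3 snap.py s1 side; python3 snap.py w4 wrist
python3 - <<'E'
import cv2
a=cv2.imread("pics/s1.png")[130:230,150:300];cv2.imwrite("pics/s1c.png",cv2.resize(a,None,fx=4,fy=4))
E
```

```text
12.675 [0.495  0.1408 0.1583] [-90.0737  -0.0858  74.0408] F [ 0.2228 -0.3505 -2.8793] M [ 0.0587 -0.0704  0.036 ] 0.04330155644453175 -53.73242831868649
12.675 [0.49502989 0.14082053 0.15825301] [-9.00736555e+01 -8.57516111e-02  7.40408016e+01] [ 3.77651874e+01  1.30665818e+01 -2.95937649e+01  1.17744239e-02
 -4.72269428e+01 -5.37324283e+01] [ 0.22280712 -0.35047837 -2.87930165] [ 0.05866713 -0.07043389  0.0360035 ] 0.04330155644453175
12.725 [0.49468951 0.14064318 0.15765603] [-9.00332441e+01 -5.17750445e-02  7.40290029e+01] [ 3.77652236e+01  1.31030044e+01 -2.96360765e+01 -5.20679293e-03
 -4.71995088e+01 -5.37327001e+01] [ 0.11847437  0.79730769 -2.63643673] [ 0.09597947 -0.08512092  0.01592104] 0.04356472891866247
```

View pics/s1c.png

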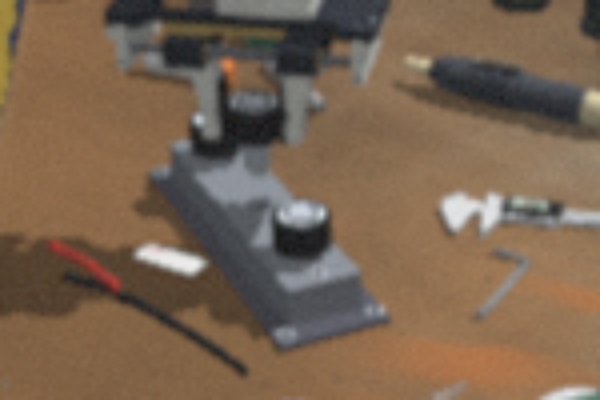

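View pics/w4.png

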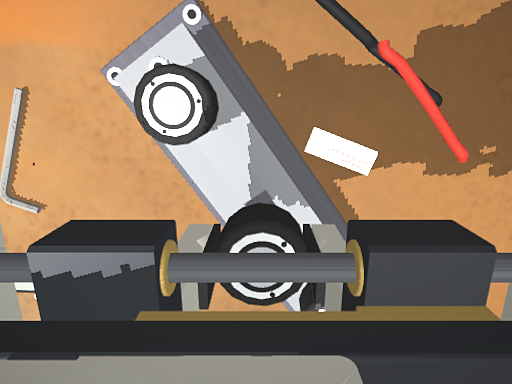

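Roller 2 is held straight (load about 2.7 N), and the two others are still seated. Moving on to view the post.

Emit:
apply_moves(
  rows=[
    [[0,-0.015,0],0],
    [[-0.008,-0.035,-0.004],0],
    [[-0.026,-0.055,-0.014],0],
    [[-0.05,-0.072,-0.028],0],
    [[-0.078,-0.085,-0.043],0],
    [[-0.106,-0.09,-0.059],0],
    [[-0.134,-0.09,-0.075],0],
    [[-0.162,-0.09,-0.091],0],
    [[-0.186,-0.09,-0.104],0],
    [[-0.202,-0.09,-0.113],0],
    [[-0.2086,-0.09,-0.1167],0],
    [[-0.2086,-0.09,-0.1167],0],
    [[-0.2086,-0.09,-0.1167],0],
  ],
)

```text
time_s: 14.4
tcp_pos: [0.5493, -0.0915, 0.2472]
eef_rot: [-90.0, -0.0, 74.1]
contact_force: [-0.3, -0.7, -3.1]
gripper_width: 0.0433
```

```bash
python3 snap.py w5 wrist
```

```text
14.4 [ 0.54925482 -0.09154836  0.24722209] [-8.99962810e+01 -8.66379256e-03  7.40587790e+01] [ 1.06795909e+01  1.14604975e+01 -1.80995993e+01 -1.08201875e-02
 -6.04393462e+01 -2.66154736e+01] [-0.33354763 -0.7312232  -3.05258023] [ 0.10304812 -0.07093399  0.00583608] 0.04328224731181071
```

View pics/w5.png

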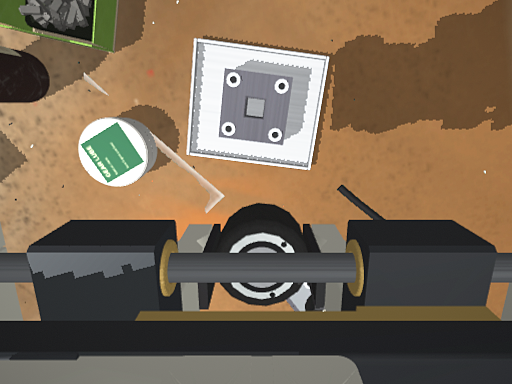

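The post block is in view around (256,107), with its square socket at the same point and bolts at (233,79), (282,87), (228,128) and (275,134).

```bash
cat > post.py <<'E'
import sys
from h import *
np.set_printoptions(precision=4,suppress=True)
c=load(sys.argv[1]);s=c["state"];P=cloud(c,s);cu,cv_=map(int,sys.argv[2:4]);w=int(sys.argv[4])
a=c["pixels"][cv_-w:cv_+w,cu-w:cu+w];cv2.imwrite(f"pics/{sys.argv[1]}_c.png",cv2.resize(a,None,fx=560//(2*w),fy=560//(2*w),interpolation=cv2.INTER_NEAREST))
sub=P[cv_-w:cv_+w,cu-w:cu+w]
m=((sub[...,2]>.031)&(sub[...,2]<.042))
ox=np.array([cu-w,cv_-w])
k=max(cv2.findContours(m.astype(np.uint8),cv2.RETR_CCOMP,cv2.CHAIN_APPROX_NONE)[0],key=cv2.contourArea)
pl=plane(c,k[:,0]+ox,.036,s)[:,:2].astype(np.float32)
print("block rect",cv2.minAreaRect(pl), "z",np.median(sub[m][:,2]))
ks,hh=cv2.findContours(m.astype(np.uint8),cv2.RETR_CCOMP,cv2.CHAIN_APPROX_NONE)
for q,h in zip(ks,hh[0]):
    if h[3]>=0 and cv2.contourArea(q)>50:
        M=cv2.moments(q);uv=np.array([M["m10"],M["m01"]])/M["m00"]+ox
        print("hole depth",cv2.contourArea(q),uv,plane(c,uv,.036,s),cv2.minAreaRect(plane(c,q[:,0]+ox,.036,s)[:,:2].astype(np.float32)))
g=cv2.cvtColor(a,cv2.COLOR_BGR2GRAY)
B=cv2.findContours(((g>200)).astype(np.uint8),cv2.RETR_EXTERNAL,cv2.CHAIN_APPROX_NONE)[0]
pts=[]
for q in B:
    A=cv2.contourArea(q);M=cv2.moments(q)
    if 30<A<1500:
        (x,y),r=cv2.minEnclosingCircle(q)
        if A/(np.pi*r*r)>.6:
            uv=np.array([x,y])+ox;p=plane(c,uv,.036,s)[0];pts.append(p[:2]);print("bolt",uv,r,p)
if len(pts)==4: print("bolt mean",np.mean(pts,0),cv2.minAreaRect(np.array(pts,np.float32)))
E
python3 post.py w5 256 107 50
```

```text
block rect ((0.536679208278656, -0.15727201104164124), (0.06230534613132477, 0.06227992847561836), 66.79769134521484) z 0.037687571883356474
hole depth 378.5 [254.6874 107.6517] [[ 0.5365 -0.1573  0.036 ]] ((0.5363180637359619, -0.15718135237693787), (0.018672585487365723, 0.0193321630358696), 67.12452697753906)
bolt [274.5 134.5] 6.670932292938232 [ 0.5253 -0.1285  0.036 ]
bolt [228.1 128.5] 6.860128879547119 [ 0.566  -0.1459  0.036 ]
bolt [281.5     85.8571] 7.298758506774902 [ 0.5076 -0.1691  0.036 ]
bolt [233.      79.1786] 7.452071666717529 [ 0.5484 -0.1868  0.036 ]
bolt mean [ 0.5368 -0.1576] ((0.5368183851242065, -0.15753093361854553), (0.04448486492037773, 0.04453869163990021), 66.6522445678711)
```

View pics/w5_c.png

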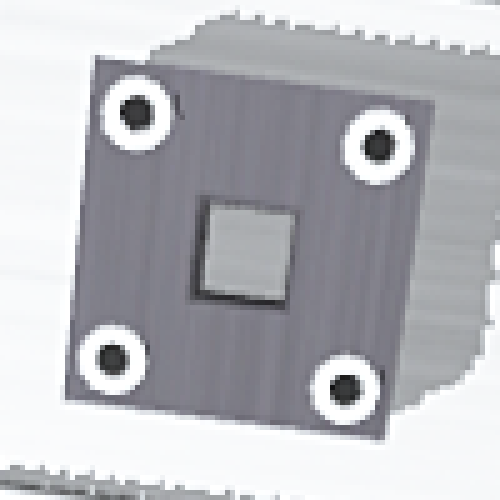

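Emit:
apply_moves(
  rows=[
    [[-0.003,0,0.004],-5],
    [[-0.008,0,0.011],-13],
    [[-0.013,0,0.019],-22],
    [[-0.019,0,0.027],-31],
    [[-0.024,0,0.034],-40],
    [[-0.0267,0,0.0382],-46],
    [[-0.0267,0,0.0382],-47.8],
    [[-0.0267,0,0.0382],-47.8],
    [[-0.0267,0,0.0382],-47.8],
  ],
)

```text
time_s: 15.58
tcp_pos: [0.5055, -0.1071, 0.2471]
eef_rot: [-90.0, -0.0, 121.8]
contact_force: [-0.3, -0.6, -1.4]
gripper_width: 0.0436
```

```bash
python3 snap.py w6 wrist
```

```text
15.575 [ 0.50548947 -0.10711693  0.24712606] [-8.99981899e+01 -3.47680308e-04  1.21768744e+02] [ 9.82495056e+00  7.68370812e+00 -2.28360498e+01  4.10849361e-04
 -5.94820509e+01  2.19435848e+01] [-0.26522416 -0.59348458 -1.38830929] [0.05046615 0.00758597 0.00542251] 0.04355498441014593
```

View pics/w6.png

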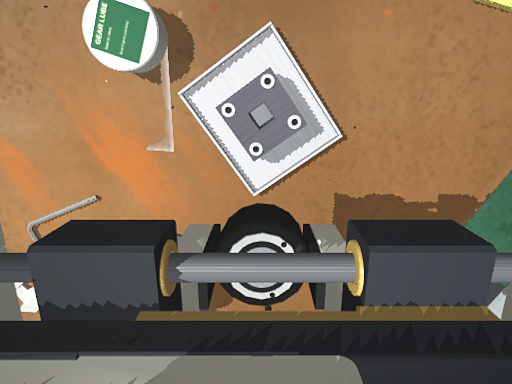

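The post is now at (262,115), with bolts around it.

```bash
python3 post.py w6 262 115 50; python3 post.py w4 262 115 50 >/dev/null
python3 - <<'E'
from h import *
import runpy
E
python3 - <<'E'
# calibrate: rollers seen vs where the grip held them, in tool frame
import numpy as np
from scipy.spatial.transform import Rotation as R
psi=np.radians(109.07);X=np.array([np.cos(psi),np.sin(psi)]);Z=np.array([-np.sin(psi),np.cos(psi)])
for m,t in (((.4659,.2211),(.4665,.2208)),((.4939,.1410),(.4946,.1407))):
    d=np.array(m)-t;print(d@X,d@Z)
E
```

```text
block rect ((0.5363632440567017, -0.15745924413204193), (0.0622902512550354, 0.062333859503269196), 66.8388442993164) z 0.03770789088587481
hole depth 365.0 [261.316  115.6447] [[ 0.5366 -0.1577  0.036 ]] ((0.5366625189781189, -0.15762993693351746), (0.01826702244579792, 0.018625447526574135), 66.56784057617188)
bolt [255.4318 148.6136] 6.579633712768555 [ 0.5251 -0.1285  0.036 ]
bolt [294.  121.5] 6.800835609436035 [ 0.5076 -0.1693  0.036 ]
bolt [228.  109.5] 6.946321964263916 [ 0.5659 -0.1461  0.036 ]
bolt [267.      80.8929] 7.177250385284424 [ 0.5484 -0.1866  0.036 ]
bolt mean [ 0.5368 -0.1576] ((0.5367978811264038, -0.1576140969991684), (0.04444003850221634, 0.044406428933143616), 66.8525161743164)
0.0004795698820852214 0.0004690551440894957
0.0005122421900905978 0.0005635671554403737
```

Post socket, mean corrected for the grip-versus-camera offset: (.5371,-.1579), yaw 66.7°, which matches the stud. I'll hover just above the mouth.

Emit:
apply_moves(
  rows=[
    [[-0.008,0,0],0],
    [[-0.022,0.005,0],0],
    [[-0.04,0.02,0],0],
    [[-0.053,0.045,0],0],
    [[-0.0598,0.07,-0.0001],0],
    [[-0.0598,0.09,-0.0001],0],
    [[-0.0598,0.103,-0.0001],0],
    [[-0.0598,0.11,-0.0001],0],
    [[-0.0598,0.11,-0.0001],0],
    [[-0.0598,0.11,-0.0001],0],
  ],
)

```text
time_s: 16.88
tcp_pos: [0.5374, -0.1581, 0.1379]
eef_rot: [-90.1, 0.0, 121.9]
contact_force: [-0.8, 0.4, -2.5]
gripper_width: 0.0438
```

```bash
python3 st.py; python3 snap.py s2 side; python3 snap.py w7 wrist;python3 st.py
python3 - <<'E'
import cv2
a=cv2.imread("pics/s2.png")[190:290,170:320];cv2.imwrite("pics/s2c.png",cv2.resize(a,None,fx=4,fy=4))
E
```

```text
16.875 [ 0.5374 -0.1581  0.1379] [-90.0571   0.0418 121.8505] F [-0.7724  0.355  -2.4746] M [ 0.0769 -0.0124 -0.0118] 0.04376762887360949 28.202824688589413
16.875 [ 0.53738326 -0.15807014  0.137859  ] [-9.00571452e+01  4.17699210e-02  1.21850513e+02] [ 3.63838334e+00  1.83939346e+01 -2.51530713e+01  1.35270068e-02
 -4.63828921e+01  2.82028247e+01] [-0.77237519  0.35504014 -2.47464922] [ 0.07686991 -0.01243909 -0.0117792 ] 0.04376762887360949
16.925 [ 0.53740223 -0.1580191   0.13796082] [-9.00706698e+01  4.68303219e-02  1.21852574e+02] [ 3.64265167e+00  1.83812122e+01 -2.51545334e+01  1.08602038e-02
 -4.63798423e+01  2.82024645e+01] [ 0.12952449 -1.16684352 -2.57373925] [ 0.01782311 -0.02575424 -0.01726173] 0.04367396480002651
16.975 [ 0.5374 -0.158   0.138 ] [-90.0731   0.0461 121.851 ] F [ 0.0731  0.0018 -3.0425] M [0.0511 0.0369 0.0028] 0.0438023892361463 28.20127782733452
```

View pics/s2c.png

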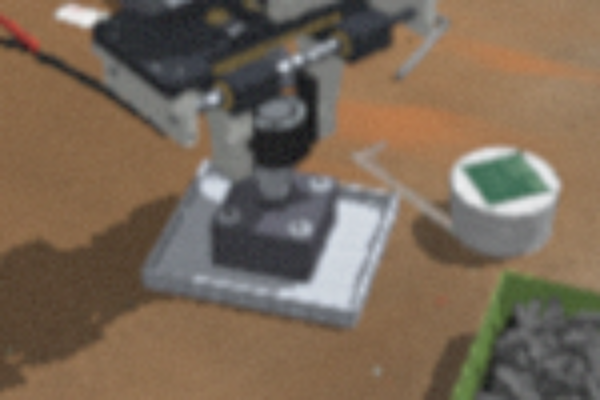

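View pics/w7.png

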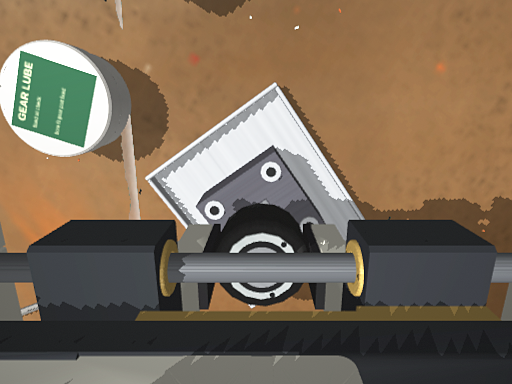

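The side view shows the stud over the middle of the mouth. I'll ease it down, watching the force.

Emit:
apply_moves(
  rows=[
    [[0,0.002,0],0],
    [[0,0.004,0],0],
    [[0,0.006,0],0],
    [[0,0.008,0],0],
    [[0,0.0095,0],0],
    [[0,0.0095,0],0],
  ],
)

```text
time_s: 17.73
tcp_pos: [0.5368, -0.1581, 0.1275]
eef_rot: [-90.0, -0.0, 121.8]
contact_force: [0.2, 0.2, -2.0]
gripper_width: 0.0436
```

```bash
python3 st.py
```

```text
17.725 [ 0.5368 -0.1581  0.1275] [-89.9829  -0.0094 121.8302] F [ 0.2213  0.1855 -2.0174] M [ 0.0423 -0.0055 -0.0287] 0.04357987278216022 28.196320796215677
```

Emit:
apply_moves(
  rows=[
    [[0,0.001,0],0],
    [[0,0.002,0],0],
    [[0,0.003,0],0],
    [[0,0.004,0],0],
    [[0,0.004,0],0],
  ],
)

```text
time_s: 18.35
tcp_pos: [0.5369, -0.158, 0.1236]
eef_rot: [-90.0, -0.0, 121.8]
contact_force: [-0.2, 0.4, -2.8]
gripper_width: 0.0434
```

```bash
python3 st.py
```

```text
18.35 [ 0.5369 -0.158   0.1236] [-90.0008  -0.004  121.8302] F [-0.1798  0.4352 -2.7901] M [ 0.3388 -0.0858  0.0087] 0.043393402679504034 28.19609472693106
```

The neck has entered with no resistance. Continuing.

Emit:
apply_moves(
  rows=[
    [[0,0.0015,0],0],
    [[0,0.003,0],0],
    [[0,0.0045,0],0],
    [[0,0.006,0],0],
    [[0,0.0075,0],0],
    [[0,0.009,0],0],
    [[0,0.0105,0],0],
    [[0,0.012,0],0],
    [[0,0.0135,0],0],
    [[0,0.0145,0],0],
    [[0,0.0145,0],0],
  ],
)

```text
time_s: 19.73
tcp_pos: [0.5369, -0.1581, 0.109]
eef_rot: [-90.0, -0.0, 121.8]
contact_force: [0.6, 2.0, -2.7]
gripper_width: 0.0438
```

```bash
python3 st.py
```

```text
19.725 [ 0.5369 -0.1581  0.109 ] [-90.0005  -0.0019 121.8284] F [ 0.5765  1.9793 -2.7471] M [ 0.7411 -0.2672 -0.0069] 0.04381475490422552 28.195890911799967
```

Emit:
apply_moves(
  rows=[
    [[0,0.0005,0],0],
    [[0,0.001,0],0],
    [[0,0.0015,0],0],
    [[0,0.002,0],0],
    [[0,0.002,0],0],
  ],
)

```text
time_s: 20.35
tcp_pos: [0.537, -0.158, 0.1073]
eef_rot: [-90.0, 0.0, 121.8]
contact_force: [-1.2, 2.6, 0.3]
gripper_width: 0.0431
```

```bash
python3 st.py
```

```text
20.35 [ 0.537  -0.158   0.1073] [-90.0053   0.0058 121.8385] F [-1.1966  2.6201  0.3347] M [1.0197 0.144  0.0469] 0.043073218746446505 28.195888752641192
```

Emit:
apply_moves(
  rows=[
    [[0,0.0003,0],0],
    [[0,0.0006,0],0],
    [[0,0.0006,0],0],
  ],
)

```text
time_s: 20.72
tcp_pos: [0.537, -0.1581, 0.1072]
eef_rot: [-90.0, 0.0, 121.8]
contact_force: [-2.1, 3.3, 6.4]
gripper_width: 0.0433
```

```bash
python3 st.py
```

```text
20.725 [ 0.537  -0.1581  0.1072] [-90.0142   0.0169 121.8447] F [-2.0908  3.327   6.3834] M [1.362  0.8367 0.0428] 0.04327509933071037 28.19466822659042
```

Seated: firm contact at TCP z .107, the same as in the bar. I'll release, back straight up, and look.

Emit:
apply_moves(
  rows=[
    [[0,0,0],0],
    [[0,0,0],0],
    [[0,0,0],0],
    [[0,0,0],0],
    [[0,0,0],0],
    [[0,-0.008,0],0],
    [[0,-0.025,0],0],
    [[0,-0.05,0],0],
    [[0,-0.08,0],0],
    [[0.01,-0.11,0],0],
    [[0.03,-0.13,0],0],
    [[0.05,-0.14,0],0],
    [[0.06,-0.14,0],0],
    [[0.06,-0.14,0],0],
    [[0.06,-0.14,0],0],
  ],
  gripper=1,
)

```text
time_s: 22.6
tcp_pos: [0.5052, -0.1072, 0.2458]
eef_rot: [-89.9, -0.0, 121.8]
contact_force: [0.2, 0.7, 0.3]
gripper_width: 0.0873
```

```bash
python3 snap.py w8 wrist; python3 snap.py s3 side; python3 snap.py c3 scene; python3 rol.py w8
python3 - <<'E'
import cv2,numpy as np
a=cv2.imread("pics/s3.png")[140:290,160:310];b=cv2.imread("pics/c3.png")[140:320,200:380]
cv2.imwrite("pics/m3.png",np.hstack([cv2.resize(a,(400,400)),cv2.resize(b,(400,400))]))
E
```

```text
22.6 [ 0.50521487 -0.10717402  0.24581615] [-8.99316412e+01 -2.69927480e-02  1.21846066e+02] [ 9.82399386e+00  7.76278640e+00 -2.29292003e+01  7.07368278e-04
 -5.93815059e+01  2.20217275e+01] [0.24271906 0.70157227 0.31915665] [ 0.04029253 -0.04324694  0.00587587] 0.08733083264524165
22.65 [ 0.50527452 -0.10730515  0.24580989] [-8.99279462e+01 -2.75734672e-02  1.21827197e+02] [ 9.80789037e+00  7.77291793e+00 -2.29183121e+01  1.68736097e-03
 -5.93859059e+01  2.20184641e+01] [-0.13523959  0.27224356 -0.15385627] [ 0.03131138 -0.04960077 -0.03264523] 0.08747134335098425
22.7 [ 0.50531956 -0.10737509  0.24587859] [-8.99312227e+01 -2.49427998e-02  1.21815902e+02] [ 9.79952800e+00  7.77271669e+00 -2.29092577e+01  3.08922291e-03
 -5.93911378e+01  2.20148142e+01] [ 0.16468036 -0.29258523 -0.68515186] [ 0.01853448 -0.03790688 -0.02277144] 0.08783668181625724
(array([261. , 116. ,  27.2]), array([ 0.5368, -0.1583]), 0.0219, array([0.072 , 0.0734, 0.0745, 0.0753]))
```

View pics/w8.png

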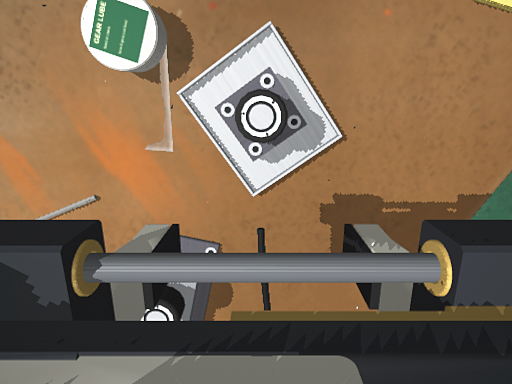

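View pics/m3.png

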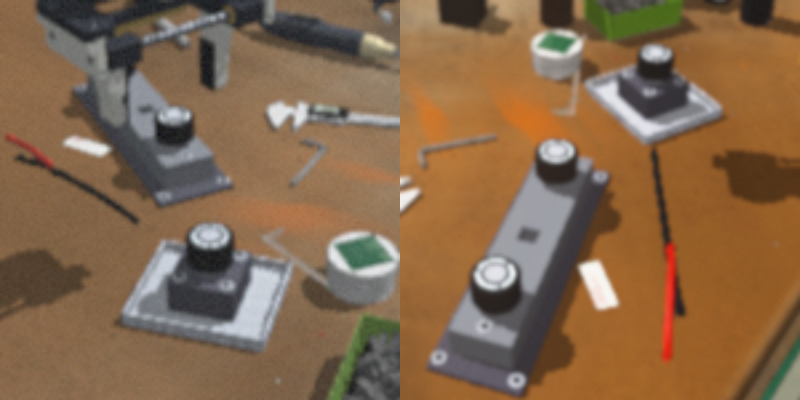

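The roller stands upright and home in the post at (261,116). Its top-face height percentiles match those measured when it sat in the bar. s1 and s3 are still seated, and the tin and hex key have not moved. Handing in.

```bash
python3 -c "
from plant import *
print(close_job())"
```

```text
the job is handed in; nothing more can be done
None
```

The dragging roller was the middle one, in socket_2. I moved it to the greasing post and handed the job in at about 22.7 s.

- **Finding it:** Roller 1 turned freely through about 90°, with a moment about the vertical (Mz) of at most 0.03 N m. Roller 2 held 0.23 N m while turned. I stopped there, so roller 3 was never turned.
- **Moving it:** I unwound roller 2 by about 10° until the moment was zero and the stud centred in its play, then lifted it straight out. It slid into the grease socket with no upward push until the shoulder touched. I then pressed it home with about 6 N.
- **Last checks:** The gripper height at contact was 107 mm, the same as in the bar. After release, the roller's top face reads 72.0–75.3 mm, within 0.2 mm of what it read in the bar. The wrist camera puts its centre about 0.3 mm from where I released it.
- **Surroundings:** Rollers 1 and 3 are still seated. The tin and hex key look unmoved. I did not check the bottle closely in the last pictures, but the arm stayed well clear of it. The gripper is open and touching nothing.

No check failed. The camera and the grip positions disagreed by 0.5–0.8 mm, and I corrected for that before inserting the roller.

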